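# Set the tumbler timer's thumbwheels to 47 and start it

## Task

Set the two thumbwheels of the green tumbler timer to 47 minutes (left wheel, the tens, to 4 = yellow on top; right wheel, the ones, to 7 = violet on top), each clicked into place, by rolling them gently with no more than 20 N on a wheel. Then push the red run slide fully home, away from the robot, with no more than 25 N, and leave the other things on the bench alone.

Things in the scene. Friction and masses are not known exactly. Their poses are not given: they have to be found in the camera images.
- timer: Tumbler timer: green box screwed to the bench, 150 (x) x 190 (y) x 70 mm; origin at the centre of its underside. Its x axis points away from the robot, y to the left; turned up to 0.4 rad. Out of its top stand two thumbwheels (tens at y +55, ones at y +3 mm) and a red slide (y -60 mm). The strip of ten squares on top, nearest the robot, is only the colour key, 0 (left) to 9.
- tens_top (a point): Nominal top of the tens wheel's rim, 16 mm above the timer's flat top, midway along x. The wheel is an upright disc, 48 mm diameter, 18 mm wide, axle along the timer's y. Worn seat: the real rim top stands up to 6 mm above or below this point (not measured: feel for it). The wheel is sprung: pressed, it starts to sink at about 3.5 N, then 1.5 N per mm, hard stop after 3 mm; over 20 N damages it.
- ones_top (a point): The same point for the ones wheel, 52 mm to the right (-y) of the tens wheel and of the same make, with its own wear of up to 6 mm up or down.
- tens_wheel (a joint): Tens wheel angle: digit x 0.6283 rad, endless. Grows as the rim's top is dragged away from the robot (timer +x) by a shut fingertip laid flat on it with 5 to 8 N: 15 mm of drag a digit, about 1.5 N. Let go, it snaps to the nearest click.
- ones_wheel (a joint): Ones wheel angle, in the same way. On both the digit set is the colour at the very top of the rim, between two white pointers: 0 black, 1 brown, 2 red, 3 orange, 4 yellow, 5 green, 6 blue, 7 violet, 8 grey, 9 white; the next higher digit lies on the robot's side of it.
- run_cap (a point): Centre of the red cap of the run slide, a block 16 (x) x 24 (y) x 22 mm tall standing on the timer's top (underside 1 mm above it).
- run_slide (a joint): Run slide along the timer's +x (away from the robot): starts near 0 m (off), 0.030 m is fully home on a rubber stop. It stays where it is left; friction about 3 N.
- dish: Bystander: white ceramic bowl, 76 mm wide, 30 mm tall; origin at the centre of its underside.
- ring_box: Bystander: white plastic ring box, 60 x 60 x 28 mm; origin at the centre of its underside.
- bench_block: Bystander: flat square steel block, 90 x 90 x 25 mm; origin at the centre of its underside.
- flux_jar: Bystander: amber jar, 52 mm wide, 70 mm tall; origin at the centre of its underside.
- hammer: Bystander: small hammer lying on the bench; origin at the centre of its underside.
- wax_block: Bystander: blue block of carving wax, 70 x 35 x 22 mm; origin at the centre of its underside.
- ring_stand: Bystander: slim wooden ring cone on a round foot, 100 mm tall; origin at the centre of its underside.
Things that resemble listed ones, but are neither listed nor needed, are in the scene too. Leave any orange or pink look-alike of the timer alone.

How it is judged:
By the outcome, as a careful person would: the job done as asked, in the order asked, and still so for the second after the job is handed in, with the robot touching nothing.
It also fails if it takes over 48 s, if anything falls off the work surface, if the arm or the gripper's body presses on something with over 40 N, if the wrist force passes 120 N, or if a joint passes its speed limit or range.

## Robot

A 7-joint arm with a two-finger parallel gripper is mounted at the origin on the work surface. World frame = base frame: x ahead of the robot, y to its left, z up, the work surface at z = 0. Lengths are in m, angles in rad, forces in N, time in s.
With the tool pointing down it reaches from about 0.425 to 0.925 m from the base axis. Payload 6.8 kg.
Tool frame: the origin (TCP) lies where the fingers leave the gripper's body, on its centre line; the fingertips stand 73 mm ahead of it and the grasp point (between the pads) lies 54 mm ahead of it; z points along the fingers, y is the direction in which the jaws open and shut (so a half turn about z gives the same grasp; the last joint's range is limited). The gripper opens to 85 mm and grips with 20 to 120 N. Pads are 22 mm wide; open, the fingers measure 114 mm over their backs; the gripper's body (76 mm by 85 mm) begins 54 mm behind the grasp point. The pads swing forward as they close: fully open they stand 13 mm farther back than shut.
Start: joints at [-1.413, 0.477, 0.022, 1.555, -0.011, 1.109, -0.083], TCP at [0.177, 0.651, 0.304] pointing down, gripper open.
Joint ranges: [-2.96, 2.96], [-0.34, 2.1], [-1.41, 1.46], [0.24, 2.44], [-1.37, 4.51], [0.17, 1.92], [-2.96, 2.96]. Speed limits (rad/s): [2.39, 2.39, 3.14, 3.14, 3.14, 3.14, 3.14].

## Interface

Orientations are given as a rotation vector (axis times angle).
In Python, from bench import r gives the robot as it stands.
- The arm moves only by the shell command python3 -m handwheel 'ROWS' [FORCE]. ROWS is JSON, a list that holds one entry, the list of rows, each a list of 7 numbers: the shift along the world's x, y, z in m, then the turn, a rotation vector about the world's x, y, z in rad, then the finger opening in m, from 0 to 0.0854. A call has 1 to 10 rows; each row shifts and turns the commanded pose from where the row before left it; what a row does not reach is not made up. A row lasts 1/12 s, in which the tool goes at most 41.7 mm and 7.16 degrees, less where a joint would pass 70% of its speed; a pose out of reach is approached as far as the arm can. A call is refused whole if a number of a shift passes 0.0417 or a number of a turn 0.125, either way. A call with a gripper value outside its range is refused whole. The fingers move at their own pace and stop on an object; FORCE is the grip in N (left out, the last holds). Time passes only in rows, so rows that do not move let the fingers close. It gives the time, the measured TCP pose, the force and the opening at its end, in the units of the state.
- r.get_obs(): the state, without advancing time (a new reading comes with each control period).
- r.grab_frame(name): name is "side" or "top"; returns (picture, depth): 400x640x3 uint8, red, green, blue; 400x640 float32, m along the optical axis (not along the pixel's ray), 0 where there is no reading.
- r.get_calibration(name): a dict with "vertical_fov" (degrees; the focal length in pixels is half the picture's height over the tangent of half this angle, whatever the lens; pixels are square), "cx", "cy" (the principal point, pixels), "k1" (the pictures are not rectified: a ray, as slopes to the right and down, at radius r is drawn at 1 + k1 r^2 times it, then the intrinsics apply), "R" (3x3) and "t" (3): a world point X has camera coordinates R X + t. Camera axes: x right, y down, z forward; pixel columns grow to the right and rows downward; lengths in m; the calibration is good to about 2 mm. A picture is of the moment at which its call begins. get_calibration takes no time and is no camera call.
- r.hand_in(): hands the job in, once; it reports no verdict.
Trained networks look in the newest picture that a camera, given by its name, has taken for a name from the list of things; names that differ only in an ending like _2 or _b are one class to them, and where a whole thing is asked for, a point or a joint stands for the part that bears it (a point fixed in the world has none). Each returns a list of dicts, best first, with "p" (0 to 1); they miss things now and then, are a little off and sometimes report something else, mostly with a low value. They report only what shows in the picture. A call takes as long as a camera call. They do not tell look-alikes from the thing itself.
- r.masks_of(label, camera): "pixels" (400x640 bool, what is visible of it) and "at" ([column, row] in pixels, amid what is visible of it).
The state is a dict: "clock": time; "joints": joint angles; "qvel": joint speeds; "tau": joint torques, N m; "tcp_pos": TCP position; "orientation": TCP orientation; "contact_force": force on the tool from outside, world axes, zero at the start; "moment": the same for the moment, N m; "grip_width": finger opening in m.
Only numpy, scipy, OpenCV 4.12 (cv2) and the standard library are available. Lean on these libraries where they do the work, as an engineer would, in place of code of your own. Each camera call takes 0.05 s, during which the arm holds its last target.

## Working session

There is one attempt and no reset: what is moved stays moved. The work goes in short steps, Python scripts to look and compute and a shell command to move; the robot and the scene stay as the last step left them, time stands still between calls to the robot, and variables do not carry over. Pictures are saved under pics/ and viewed, and the job is handed in when it is done.

```bash
ls; mkdir -p pics
python3 - <<'E'
from bench import r
import cv2,numpy as np
o=r.get_obs()
for k,v in o.items(): print(k,np.round(v,4))
for n in("top","side"):
    p,d=r.grab_frame(n); cv2.imwrite(f"pics/{n}0.png",p[:,:,::-1]); np.save(f"pics/{n}0d.npy",d)
    print(n,r.get_calibration(n))
    for m in r.masks_of("timer",n)[:4]: print(m["p"],m["at"],m["pixels"].sum())
E
```

```text
pics
clock 0.0
joints [-1.4131  0.4778  0.0224  1.5564 -0.0115  1.1093 -0.0831]
qvel [-0.0022  0.0004 -0.0012 -0.0009 -0.0014 -0.      0.0008]
tau [ 4.00000e-04 -5.96453e+01  1.60760e+00 -2.81203e+01  1.23000e-02
  9.30000e-03 -0.00000e+00]
tcp_pos [0.1772 0.6509 0.3029]
orientation [-4.1630e-01 -3.1138e+00  2.8000e-03]
contact_force [ 0.2112 -0.6704  0.1291]
moment [0.0304 0.0251 0.0028]
grip_width 0.0854
top {'vertical_fov': 42.61180818274312, 'cx': 332.41355231530054, 'cy': 199.67232787080425, 'k1': -0.09016597344459659, 'R': array([[ 4.72330367e-04, -9.99859063e-01, -1.67818597e-02],
       [-9.83671913e-01,  2.55568592e-03, -1.79952872e-01],
       [ 1.79970399e-01,  1.65928412e-02, -9.83532070e-01]]), 't': array([0.00734556, 0.47341014, 1.47235191])}
0.98 [308.1, 163.6] 3301
0.92 [303.5, 245.9] 3614
0.87 [421.4, 217.7] 3592
0.55 [192.4, 285.3] 3771
side {'vertical_fov': 56.99486830447122, 'cx': 323.65202034821175, 'cy': 197.79211577826098, 'k1': -0.01971740148198157, 'R': array([[-0.9983624 , -0.05189286, -0.02407606],
       [-0.00889219,  0.55652419, -0.83078382],
       [ 0.05651066, -0.82920923, -0.55607427]]), 't': array([0.45817671, 0.09326344, 1.08357412])}
0.95 [437.4, 346.7] 8359
0.91 [337.8, 180.1] 2132
0.75 [366.7, 241.8] 3774
0.58 [277.6, 243.2] 3467
```

View pics/top0.png

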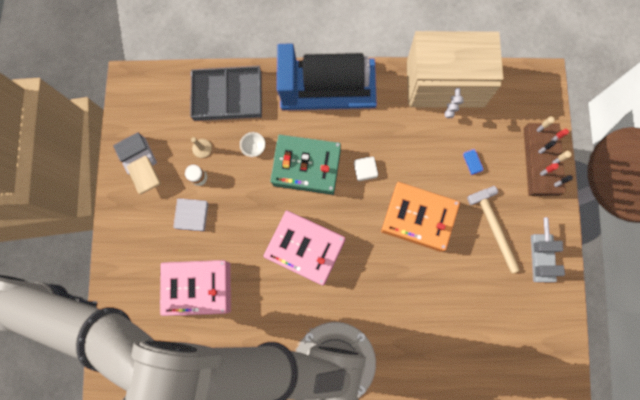

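View pics/side0.png

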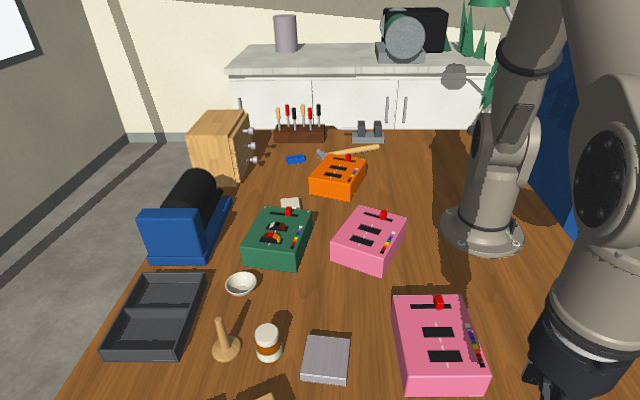

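The green timer is at (308,164) in the top picture and about (278,240) in the side picture. The orange one (421,218) and the pink ones (304,246 and 194,288) are look-alikes. I'll enlarge the green one to confirm it, then fit its pose.

```bash
cat > h.py <<'E'
import numpy as np,cv2
from bench import r
def K(n):
    c=r.get_calibration(n); f=200/np.tan(np.radians(c["vertical_fov"])/2)
    return np.array([[f,0,c["cx"]],[0,f,c["cy"]],[0,0,1.]]),c
def proj(n,X):
    k,c=K(n); X=np.atleast_2d(X)@c["R"].T+c["t"]; s=X[:,:2]/X[:,2:]
    s=s*(1+c["k1"]*(s**2).sum(1,keepdims=True)); return s*k[0,0]+k[:2,2]
def und(n,uv):
    k,c=K(n); d=(np.atleast_2d(uv)-k[:2,2])/k[0,0]; s=d.copy()
    for _ in range(20): s=d/(1+c["k1"]*(s**2).sum(1,keepdims=True))
    return s
def world(n,uv,z):
    k,c=K(n); s=und(n,uv); P=np.c_[s,np.ones(len(s))]*np.atleast_1d(z)[:,None]
    return (P-c["t"])@c["R"]
def onplane(n,uv,z0):
    k,c=K(n); s=und(n,uv); D=np.c_[s,np.ones(len(s))]@c["R"]; o=-c["R"].T@c["t"]
    return o+D*((z0-o[2])/D[:,2])[:,None]
E
python3 - <<'E'
from h import *
for n,(a,b,c,d) in {"top":(255,120,355,205),"side":(230,195,325,280)}.items():
    p=cv2.imread(f"pics/{n}0.png")[b:d,a:c]; cv2.imwrite(f"pics/{n}0c.png",cv2.resize(p,None,fx=7,fy=7,interpolation=cv2.INTER_CUBIC)[:600,:800])
    im=cv2.imread(f"pics/{n}0.png"); z=np.load(f"pics/{n}0d.npy")
    hsv=cv2.cvtColor(im,cv2.COLOR_BGR2HSV)
    m=np.zeros(im.shape[:2],bool); m[b:d,a:c]=True
    g=(hsv[...,0]>60)&(hsv[...,0]<95)&(hsv[...,1]>70)&m&(z>0)
    v,u=np.nonzero(g); P=world(n,np.c_[u,v].astype(float),z[g]); 
    print(n,g.sum(),np.percentile(P[:,2],[1,10,50,90,99]))
    t=P[(P[:,2]>.062)&(P[:,2]<.08)]; print(len(t),np.median(t,axis=0))
    print(cv2.minAreaRect(t[:,:2].astype(np.float32)))
E
```

```text
top 2331 [0.04030003 0.06589253 0.07086902 0.0751867  0.0785432 ]
2210 [0.58150507 0.07458436 0.07108109]
((0.5787018537521362, 0.0856098160147667), (0.18693995475769043, 0.14557360112667084), 81.81531524658203)
side 3084 [0.00505105 0.0196809  0.06879259 0.07127334 0.07268393]
1887 [0.57833153 0.10692458 0.07003691]
((0.5781219601631165, 0.09105447679758072), (0.19035635888576508, 0.14774052798748016), 81.68303680419922)
```

View pics/top0c.png

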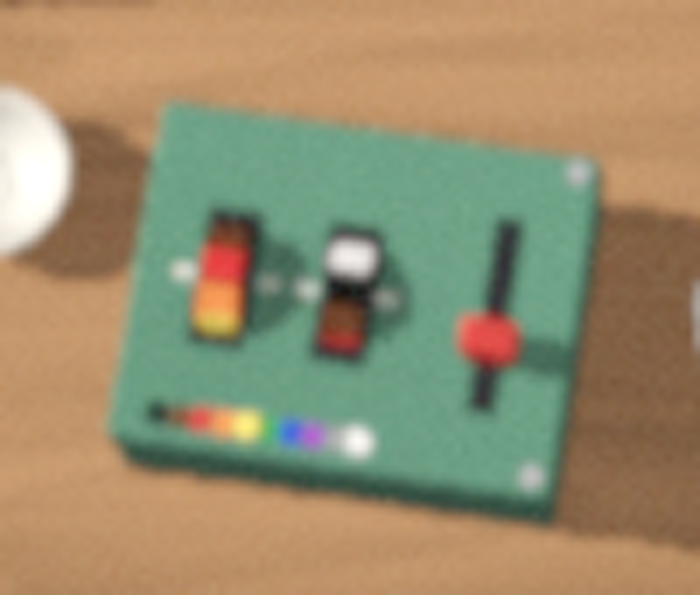

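View pics/side0c.png

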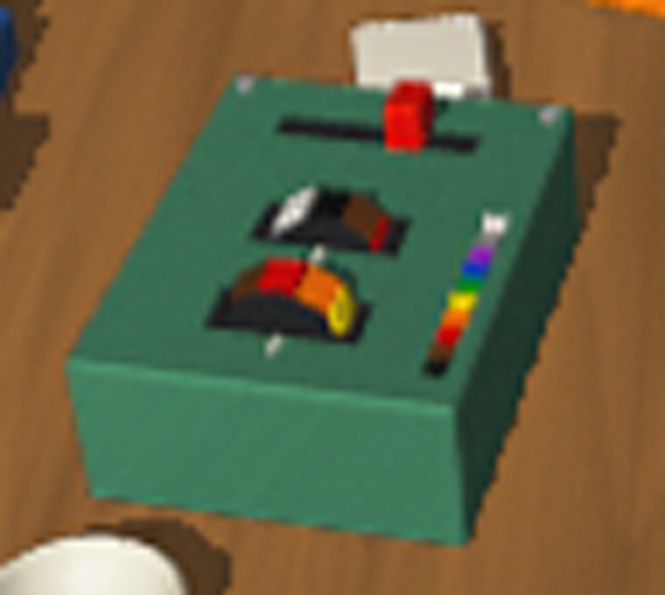

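The green box matches: two coloured wheels, a red slide on the right, and the key strip nearest the robot. Red sits between the tens pointers (crop 222,270) and black between the ones pointers (crop 347,290), so it reads 2 and 0. Next I refine the pose with a silhouette fit and measure the wheel-top heights.

```bash
python3 - <<'E'
from h import *
from scipy.optimize import minimize
B={}
for n,(a,b,c,d) in {"top":(262,125,350,202),"side":(230,195,325,280)}.items():
    im=cv2.imread(f"pics/{n}0.png");hsv=cv2.cvtColor(im,cv2.COLOR_BGR2HSV)
    g=np.zeros(im.shape[:2],np.uint8); g[b:d,a:c]=((hsv[...,0]>60)&(hsv[...,0]<95)&(hsv[...,1]>70))[b:d,a:c]
    g=cv2.morphologyEx(g,cv2.MORPH_OPEN,np.ones((3,3),np.uint8))
    h=cv2.convexHull(np.argwhere(g)[:,::-1].astype(np.int32)); m=np.zeros_like(g); cv2.fillPoly(m,[h],1); B[n]=m
C=np.array([[x,y,z] for x in(-.075,.075) for y in(-.095,.095) for z in(0,.07)])
def T(q,P): c,s=np.cos(q[2]),np.sin(q[2]); P=np.atleast_2d(P); return np.c_[q[0]+c*P[:,0]-s*P[:,1],q[1]+s*P[:,0]+c*P[:,1],P[:,2]]
def cost(q,ns=("top","side")):
    e=0
    for n in ns:
        h=cv2.convexHull((proj(n,T(q,C))).astype(np.float32)); m=np.zeros((400,640),np.uint8)
        cv2.fillConvexPoly(m,np.round(h*256).astype(np.int32),255,cv2.LINE_AA,8)
        e+=np.abs(m/255.-B[n]).sum()/B[n].sum()
    return e
s=np.array([[.578,.088,-.143],[.583,.088,-.143],[.578,.093,-.143],[.578,.088,-.11]])
for ns in(("top","side"),("top",),("side",)):
    o=minimize(cost,s[0],args=(ns,),method="Nelder-Mead",options=dict(initial_simplex=s)); print(ns,np.round(o.x,4),o.fun)
    if len(ns)==2:q=o.x
np.save("q.npy",q)
for nm,p in dict(tens=(0,.055,.086),ones=(0,.003,.086),cap0=(-.015,-.06,.082),tensflat=(0,.055,.07)).items():
    print(nm,np.round(T(q,p)[0],4),np.round(proj("top",T(q,p))[0],1),np.round(proj("side",T(q,p))[0],1))
for n in("top","side"):
    p=cv2.imread(f"pics/{n}0.png");z=np.load(f"pics/{n}0d.npy")
    v,u=np.mgrid[0:400,0:640]; W=world(n,np.c_[u.ravel(),v.ravel()].astype(float),z.ravel())
    d=W-[q[0],q[1],0]; c,s_=np.cos(q[2]),np.sin(q[2]); L=np.c_[c*d[:,0]+s_*d[:,1],-s_*d[:,0]+c*d[:,1],d[:,2]]
    ok=z.ravel()>0
    fl=ok&(abs(L[:,0]-.0)<.05)&(abs(L[:,1]-.028)<.01)&(abs(L[:,2]-.07)<.01); print(n,"flat",np.median(L[fl,2]),fl.sum())
    for nm,y in(("tens",.055),("ones",.003)):
        w=ok&(abs(L[:,0])<.014)&(abs(L[:,1]-y)<.008)&(abs(L[:,2]-.086)<.015)
        x=L[w]; # circle height: top = z + 24-sqrt(24^2-x^2)
        print(nm,w.sum(),np.median(x[:,2]+.024-np.sqrt(.024**2-x[:,0]**2)))
    red=ok&(abs(L[:,0])<.05)&(abs(L[:,1]+.06)<.02)&(L[:,2]>.082)&(L[:,2]<.11); print("cap",red.sum(),np.median(L[red],axis=0),L[red].min(0),L[red].max(0))
    for nm,P in dict(t=(0,.055,.086),o=(0,.003,.086)).items():
        x=proj(n,T(q,P))[0]; cv2.circle(p,tuple(np.round(x).astype(int)),0,(255,255,0),-1)
    cv2.polylines(p,[np.round(proj(n,T(q,C[[1,3,7,5]]))*16).astype(np.int32)],True,(0,255,255),1,cv2.LINE_AA,4)
    a,b,e,f=(255,120,355,205) if n=="top" else (230,195,325,280)
    cv2.imwrite(f"pics/{n}0f.png",cv2.resize(p[b:f,a:e],None,fx=6,fy=6,interpolation=cv2.INTER_NEAREST))
E
python3 -c "
import cv2,numpy as np
a=cv2.imread('pics/top0f.png');b=cv2.imread('pics/side0f.png');h=510
cv2.imwrite('pics/f0.png',cv2.resize(np.hstack([a[:h],b[:h]]),None,fx=.68,fy=.68)[:, :800])"
```

```text
('top', 'side') [ 0.5794  0.0857 -0.1096] 0.23139983543405945
('top',) [ 0.5815  0.0864 -0.1335] 0.15495766488413548
('side',) [ 0.5791  0.0863 -0.1181] 0.07707212055974166
tens [0.5854 0.1404 0.086 ] [286.5 159.4] [271.2 234.4]
ones [0.5797 0.0887 0.086 ] [304.1 161.2] [276.6 222.2]
cap0 [0.5579 0.0277 0.082 ] [325.  168.7] [287.7 210.3]
tensflat [0.5854 0.1404 0.07  ] [287.  160.8] [271.9 239.2]
top flat 0.07103504301421432 228
tens 57 0.09090600966191428
ones 59 0.08546421892828054
cap 50 [-0.01602878 -0.0580132   0.09333677] [-0.023338   -0.06957157  0.08264188] [-0.00670095 -0.04801194  0.10260228]
side flat 0.0701581892713852 139
tens 42 0.0901238925739084
ones 35 0.0852566804274451
cap 48 [-0.01758687 -0.05213311  0.09147791] [-0.02457654 -0.06825925  0.0826678 ] [-0.00854151 -0.04324694  0.0949932 ]
```

View pics/f0.png

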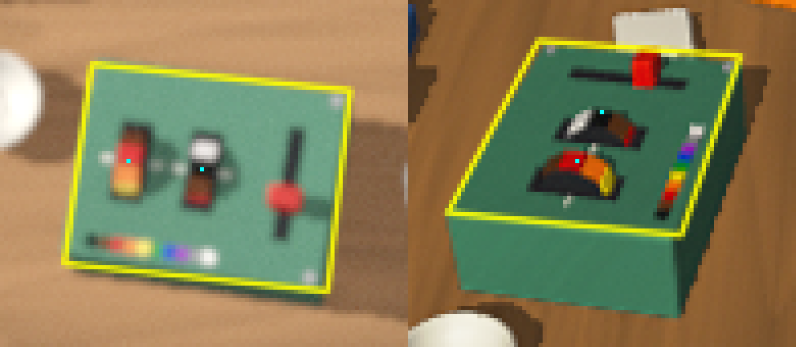

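The overlay lines up in both pictures. My estimates:
- **Pose:** centre about (0.5795, 0.0865), yaw about -0.13.
- **Tens rim top:** z about 0.090.
- **Ones rim top:** z about 0.085.

Now I move over the tens wheel with the fingers shut.

```bash
python3 -m handwheel '[[[0.0222,-0.0282,0,0,0,0.0135,0],[0.0222,-0.0282,0,0,0,0.0135,0],[0.0222,-0.0282,0,0,0,0.0135,0],[0.0222,-0.0282,0,0,0,0.0135,0],[0.0222,-0.0282,0,0,0,0.0135,0],[0.0222,-0.0282,0,0,0,0.0135,0],[0.0222,-0.0282,0,0,0,0.0135,0],[0.0222,-0.0282,0,0,0,0.0135,0],[0.0222,-0.0282,0,0,0,0.0135,0],[0.0222,-0.0282,0,0,0,0.0135,0]]]' 40
```

```text
clock: 1.03
tcp_pos: [0.4001, 0.3677, 0.304]
orientation: [-0.204, -3.135, -0.0]
contact_force: [0.2, 0.1, -0.8]
grip_width: 0.0002
```

```bash
python3 -m handwheel '[[[0.0223,-0.0282,0,0,0,0,0],[0.0223,-0.0282,0,0,0,0,0],[0.0223,-0.0282,-0.01,0,0,0,0],[0.0223,-0.0282,-0.015,0,0,0,0],[0.0223,-0.0282,-0.02,0,0,0,0],[0.0223,-0.0282,-0.025,0,0,0,0],[0.0223,-0.0282,-0.027,0,0,0,0],[0.0223,-0.0282,-0.027,0,0,0,0],[0,0,0,0,0,0,0],[0,0,0,0,0,0,0]]]'
python3 - <<'E'
from h import *
o=r.get_obs(); print(np.round(o["tcp_pos"],4),np.round(o["contact_force"],2),np.round(o["orientation"],3))
for n,(a,b,c,d) in {"top":(255,120,355,205),"side":(230,185,330,270)}.items():
    p,z=r.grab_frame(n); cv2.imwrite(f"pics/{n}1.png",cv2.resize(p[b:d,a:c,::-1],None,fx=6,fy=6,interpolation=cv2.INTER_CUBIC))
E
```

```text
clock: 1.87
tcp_pos: [0.5734, 0.1464, 0.1832]
orientation: [-0.212, -3.131, 0.004]
contact_force: [-0.7, 0.2, 1.0]
grip_width: -0.0003
[0.5734 0.1464 0.1832] [-0.67  0.16  1.  ] [-0.212 -3.131  0.004]
```

View pics/side1.png

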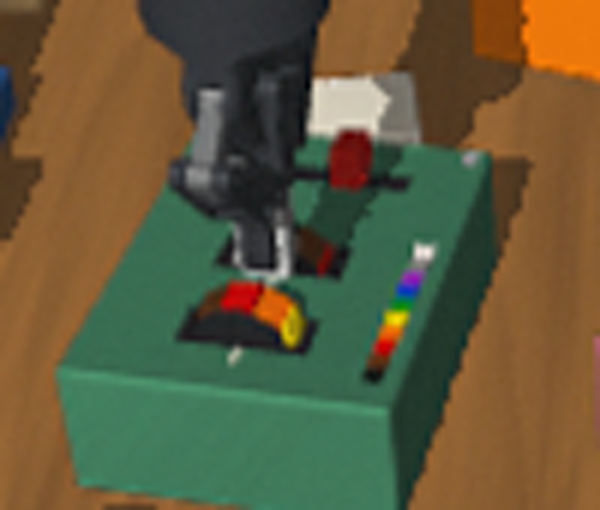

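View pics/top1.png

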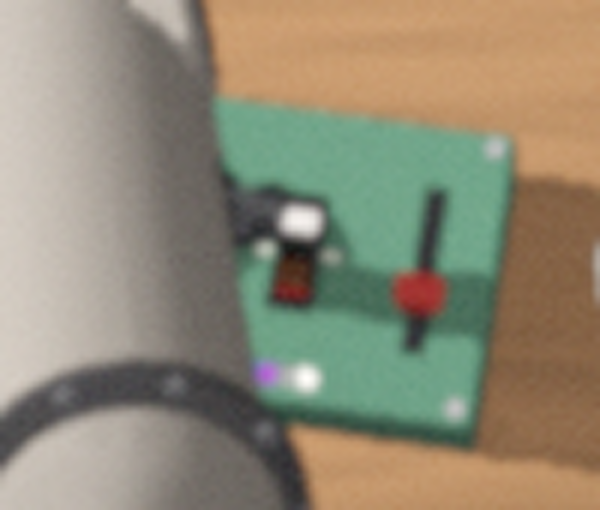

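The side view (about 262,265 in the crop) shows the shut tip above and behind the tens wheel, clear of everything. I'll check whether the arm has settled, then descend.

```bash
python3 -m handwheel '[[[0,0,-0.008,0,0,0,0],[0,0,0,0,0,0,0]]]'
```

```text
clock: 2.13
tcp_pos: [0.5725, 0.1509, 0.1768]
orientation: [-0.201, -3.135, -0.001]
contact_force: [-0.6, 0.2, 0.0]
grip_width: 0.0002
```

```bash
python3 -m handwheel '[[[0.0065,-0.009,-0.005,0,0,0,0],[0,0,-0.006,0,0,0,0],[0,0,0,0,0,0,0]]]'
```

```text
clock: 2.38
tcp_pos: [0.5796, 0.1394, 0.1651]
orientation: [-0.207, -3.134, 0.001]
contact_force: [-0.2, 0.1, 0.0]
grip_width: 0.0004
```

```bash
python3 -m handwheel '[[[0,0,-0.001,0,0,0,0],[0,0,0,0,0,0,0]]]'
```

```text
clock: 2.55
tcp_pos: [0.5797, 0.1403, 0.1649]
orientation: [-0.205, -3.134, 0.0]
contact_force: [0.3, 0.7, -0.2]
grip_width: -0.0003
```

```bash
python3 -m handwheel '[[[0,0,-0.0015,0,0,0,0],[0,0,0,0,0,0,0]]]'
```

```text
clock: 2.72
tcp_pos: [0.5798, 0.1404, 0.1635]
orientation: [-0.205, -3.135, -0.0]
contact_force: [-0.2, 0.3, -0.9]
grip_width: 0.0003
```

```bash
python3 -m handwheel '[[[0,0,-0.0015,0,0,0,0],[0,0,0,0,0,0,0]]]'
```

```text
clock: 2.88
tcp_pos: [0.5801, 0.1404, 0.1624]
orientation: [0.205, 3.134, 0.001]
contact_force: [-1.2, -0.5, 3.7]
grip_width: 0.0002
```

```bash
python3 -m handwheel '[[[0,0,-0.001,0,0,0,0],[0,0,0,0,0,0,0]]]'
```

```text
clock: 3.05
tcp_pos: [0.5802, 0.1404, 0.1615]
orientation: [0.205, 3.134, 0.001]
contact_force: [-0.2, -0.1, 4.9]
grip_width: -0.0
```

Contact is at TCP z about 0.1627 (rim top about 0.0897) with 4.9 N. I'll press 1 mm more and drag one digit away from the robot.

```bash
python3 -m handwheel '[[[0,0,-0.001,0,0,0,0],[0.004,-0.0005,0,0,0,0,0],[0.004,-0.0005,0,0,0,0,0],[0.004,-0.0005,0,0,0,0,0],[0.0035,-0.0005,0,0,0,0,0],[0,0,0,0,0,0,0]]]'
```

```text
clock: 3.55
tcp_pos: [0.5966, 0.1379, 0.1609]
orientation: [0.206, 3.133, 0.001]
contact_force: [-0.5, -0.2, 7.3]
grip_width: -0.0001
```

```bash
python3 -m handwheel '[[[0,0,0.01,0,0,0,0],[0,0,0.01,0,0,0,0],[0,0,0,0,0,0,0]]]'
cat > look.py <<'E'
import sys
from h import *
t=sys.argv[1]
o=r.get_obs(); print(o["clock"],np.round(o["tcp_pos"],4),np.round(o["contact_force"],2))
I=[]
for n,(a,b,c,d) in {"top":(265,125,340,200),"side":(235,190,310,265)}.items():
    if n=="top" and len(sys.argv)<3: continue
    p,z=r.grab_frame(n); I.append(cv2.resize(p[b:d,a:c,::-1],None,fx=5.3,fy=5.3,interpolation=cv2.INTER_CUBIC))
cv2.imwrite(f"pics/{t}.png",np.hstack(I))
E
python3 look.py l1
```

```text
clock: 3.8
tcp_pos: [0.5963, 0.1384, 0.1823]
orientation: [0.205, 3.132, 0.002]
contact_force: [0.1, -0.0, 0.4]
grip_width: -0.0001
3.8 [0.5963 0.1384 0.1823] [ 0.1  -0.03  0.36]
```

View pics/l1.png

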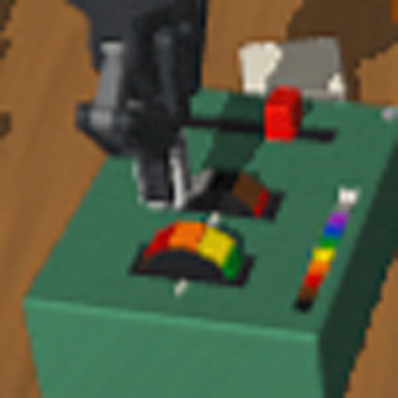

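The tens wheel now shows orange on top (crop 190,237), so it moved exactly one digit. I'll repeat the stroke.

```bash
python3 -m handwheel '[[[-0.0155,0.002,0,0,0,0,0],[0,0,-0.012,0,0,0,0],[0,0,-0.005,0,0,0,0],[0,0,-0.002,0,0,0,0],[0,0,0,0,0,0,0]]]'
```

```text
clock: 4.27
tcp_pos: [0.5799, 0.1403, 0.1605]
orientation: [-0.205, -3.134, 0.0]
contact_force: [-2.0, 0.6, 5.7]
grip_width: -0.0003
```

```bash
python3 -m handwheel '[[[0,0,-0.0005,0,0,0,0],[0.004,-0.0005,0,0,0,0,0],[0.004,-0.0005,0,0,0,0,0],[0.004,-0.0005,0,0,0,0,0],[0.0035,-0.0005,0,0,0,0,0],[0,0,0,0,0,0,0]]]'
```

```text
clock: 4.77
tcp_pos: [0.5971, 0.1377, 0.161]
orientation: [0.206, 3.133, 0.0]
contact_force: [1.0, -0.1, 6.5]
grip_width: 0.0005
```

```bash
python3 -m handwheel '[[[0,0,0.01,0,0,0,0],[0,0,0.01,0,0,0,0],[0,0,0,0,0,0,0]]]'; python3 look.py l2
```

```text
clock: 5.02
tcp_pos: [0.5966, 0.1382, 0.1826]
orientation: [0.206, 3.132, 0.002]
contact_force: [0.8, 0.1, 0.2]
grip_width: -0.0002
5.0167 [0.5966 0.1382 0.1826] [0.83 0.12 0.21]
```

View pics/l2.png

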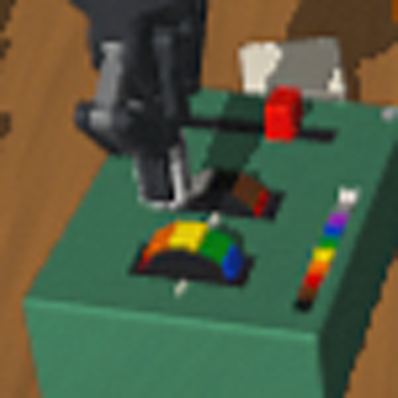

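Yellow is on top of the tens wheel (crop 190,237), so it is set to 4. Now the ones wheel needs three digits down, 0→9→8→7, by dragging towards the robot.

```bash
python3 -m handwheel '[[[-0.0044,-0.025,0,0,0,0,0],[-0.0044,-0.025,0,0,0,0,0],[0,0,-0.012,0,0,0,0],[0,0,-0.006,0,0,0,0],[0,0,0,0,0,0,0],[0,0,0,0,0,0,0]]]'
```

```text
clock: 5.57
tcp_pos: [0.5863, 0.0893, 0.162]
orientation: [-0.203, -3.134, -0.0]
contact_force: [0.7, 1.1, 0.3]
grip_width: 0.0001
```

```bash
python3 -m handwheel '[[[0,0,-0.003,0,0,0,0],[0,0,-0.001,0,0,0,0],[0,0,0,0,0,0,0]]]'
```

```text
clock: 5.82
tcp_pos: [0.5865, 0.0889, 0.1584]
orientation: [-0.204, -3.135, -0.0]
contact_force: [-0.4, -0.5, -0.4]
grip_width: -0.0001
```

```bash
python3 -m handwheel '[[[0,0,-0.0015,0,0,0,0],[0,0,0,0,0,0,0]]]'
```

```text
clock: 5.98
tcp_pos: [0.5867, 0.0885, 0.1571]
orientation: [0.205, 3.135, 0.0]
contact_force: [0.1, 0.4, 0.5]
grip_width: 0.0
```

```bash
python3 -m handwheel '[[[0,0,-0.001,0,0,0,0],[0,0,0,0,0,0,0]]]'
```

```text
clock: 6.15
tcp_pos: [0.5869, 0.0884, 0.1565]
orientation: [0.205, 3.134, 0.001]
contact_force: [0.0, 0.6, 4.5]
grip_width: 0.0001
```

```bash
python3 -m handwheel '[[[0,0,-0.001,0,0,0,0],[-0.004,0.0005,0,0,0,0,0],[-0.004,0.0005,0,0,0,0,0],[-0.004,0.0005,0,0,0,0,0],[-0.0035,0.0005,0,0,0,0,0],[0,0,0,0,0,0,0]]]'
```

```text
clock: 6.65
tcp_pos: [0.5711, 0.0907, 0.1557]
orientation: [0.205, 3.134, 0.001]
contact_force: [0.0, 1.3, 4.6]
grip_width: 0.0007
```

```bash
python3 -m handwheel '[[[0,0,0.01,0,0,0,0],[0,0,0.01,0,0,0,0],[0,0,0,0,0,0,0]]]'; python3 look.py l3 2
```

```text
clock: 6.9
tcp_pos: [0.572, 0.0901, 0.1772]
orientation: [0.206, 3.132, 0.001]
contact_force: [0.7, -0.8, 1.2]
grip_width: 0.0001
6.9 [0.572  0.0901 0.1772] [ 0.69 -0.8   1.16]
```

View pics/l3.png

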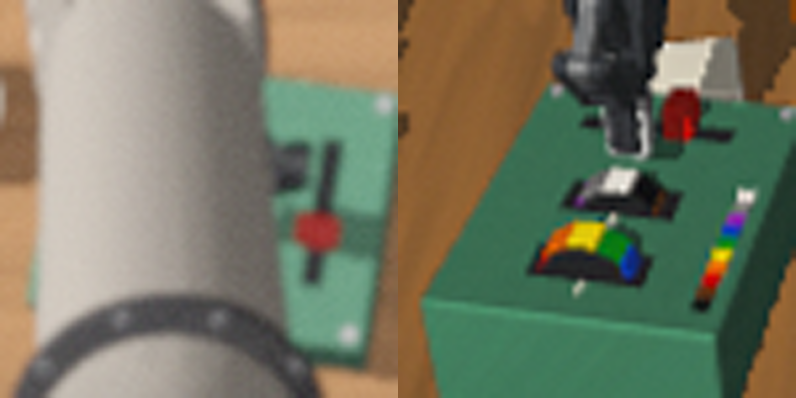

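The ones wheel now shows white on top (crop 620,180), so it reads 9. I'll make two more strokes.

```bash
python3 -m handwheel '[[[0.0155,-0.002,0,0,0,0,0],[0,0,-0.012,0,0,0,0],[0,0,-0.005,0,0,0,0],[0,0,-0.0025,0,0,0,0],[0,0,0,0,0,0,0]]]'
```

```text
clock: 7.42
tcp_pos: [0.5862, 0.088, 0.1549]
orientation: [-0.206, -3.134, 0.001]
contact_force: [0.3, -1.2, 6.7]
grip_width: 0.0002
```

```bash
python3 -m handwheel '[[[0,0,-0.001,0,0,0,0],[-0.004,0.0005,0,0,0,0,0],[-0.004,0.0005,0,0,0,0,0],[-0.004,0.0005,0,0,0,0,0],[-0.0035,0.0005,0,0,0,0,0],[0,0,0,0,0,0,0]]]'
```

```text
clock: 7.92
tcp_pos: [0.5704, 0.0903, 0.1548]
orientation: [-0.205, -3.135, -0.0]
contact_force: [-0.0, -0.9, 6.7]
grip_width: -0.0001
```

```bash
python3 -m handwheel '[[[0,0,0.01,0,0,0,0],[0,0,0.01,0,0,0,0],[0,0,0,0,0,0,0]]]'; python3 look.py l4
```

```text
clock: 8.17
tcp_pos: [0.5716, 0.0903, 0.1764]
orientation: [0.205, 3.133, 0.001]
contact_force: [0.0, -0.8, -1.7]
grip_width: 0.0004
8.1667 [0.5716 0.0903 0.1764] [ 0.03 -0.79 -1.67]
```

View pics/l4.png

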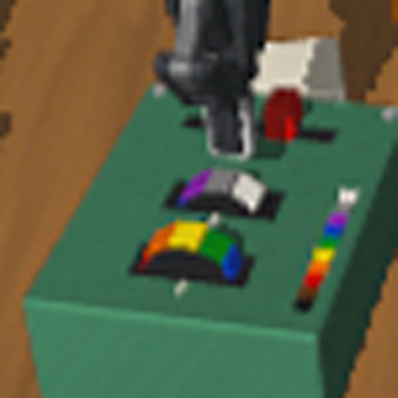

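Grey is on top (crop 225,183), so it reads 8. One more stroke.

```bash
python3 -m handwheel '[[[0.0155,-0.002,0,0,0,0,0],[0,0,-0.012,0,0,0,0],[0,0,-0.005,0,0,0,0],[0,0,-0.002,0,0,0,0],[0,0,0,0,0,0,0]]]'
```

```text
clock: 8.63
tcp_pos: [0.5863, 0.0881, 0.1549]
orientation: [-0.206, -3.134, 0.001]
contact_force: [0.2, -1.1, 6.9]
grip_width: -0.0002
```

```bash
python3 -m handwheel '[[[0,0,-0.0005,0,0,0,0],[-0.004,0.0005,0,0,0,0,0],[-0.004,0.0005,0,0,0,0,0],[-0.004,0.0005,0,0,0,0,0],[-0.0035,0.0005,0,0,0,0,0],[0,0,0,0,0,0,0]]]'
```

```text
clock: 9.13
tcp_pos: [0.5703, 0.0904, 0.1552]
orientation: [-0.205, -3.135, -0.0]
contact_force: [-0.3, -0.4, 6.1]
grip_width: -0.0002
```

```bash
python3 -m handwheel '[[[0,0,0.012,0,0,0,0],[0,0,0.015,0,0,0,0],[0,0,0.015,0,0,0,0],[0,0,0,0,0,0,0]]]'; python3 look.py l5
```

```text
clock: 9.47
tcp_pos: [0.5718, 0.0903, 0.1996]
orientation: [0.205, 3.132, 0.002]
contact_force: [-0.0, 0.7, -0.6]
grip_width: -0.0
9.4667 [0.5718 0.0903 0.1996] [-0.    0.66 -0.57]
```

View pics/l5.png

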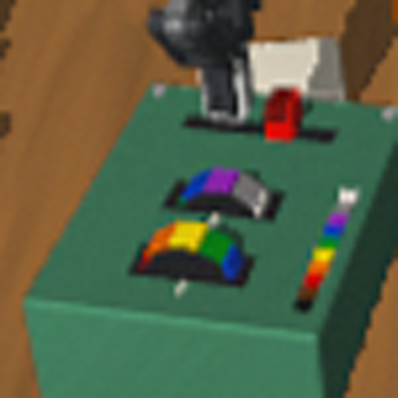

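Violet is on top of the ones wheel (crop 222,182) and yellow is still on the tens, so it reads 47. Now I go behind the red cap, whose back face is at local x of about -0.023 m.

```bash
python3 -m handwheel '[[[-0.0234,-0.0286,0,0,0,0,0],[-0.0234,-0.0286,0,0,0,0,0],[0,0,0,0,0,0,0],[0,0,-0.02,0,0,0,0],[0,0,-0.02,0,0,0,0],[0,0,-0.008,0,0,0,0],[0,0,0,0,0,0,0],[0,0,0,0,0,0,0]]]'; python3 look.py l6 2
```

```text
clock: 10.18
tcp_pos: [0.5238, 0.033, 0.1486]
orientation: [-0.205, -3.133, 0.001]
contact_force: [0.1, 0.7, 0.4]
grip_width: -0.0003
10.1833 [0.5238 0.033  0.1486] [0.09 0.67 0.37]
```

View pics/l6.png

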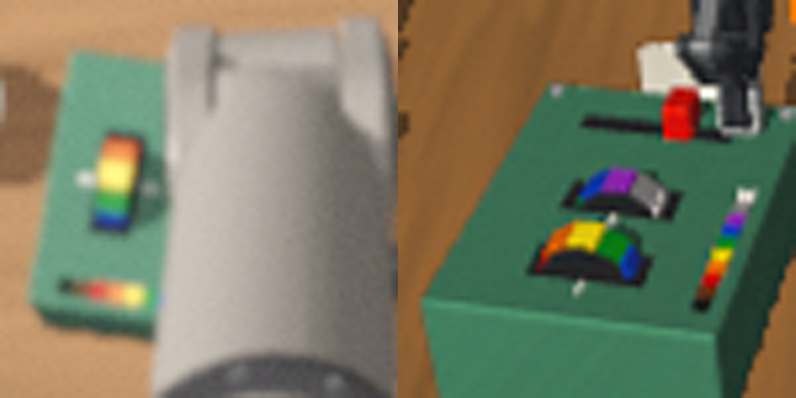

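The tip stands right behind the cap (side crop 740,125), in line with it, about 5 mm above the flat top. Pushing now.

```bash
python3 -m handwheel '[[[0.005,-0.0006,0,0,0,0,0],[0.005,-0.0006,0,0,0,0,0],[0.005,-0.0006,0,0,0,0,0],[0.004,-0.0006,0,0,0,0,0],[0.004,-0.0005,0,0,0,0,0],[0.004,-0.0005,0,0,0,0,0]]]'
```

```text
clock: 10.78
tcp_pos: [0.5512, 0.0295, 0.149]
orientation: [-0.205, -3.134, 0.0]
contact_force: [-3.6, -0.4, 3.8]
grip_width: 0.0
```

```bash
python3 -m handwheel '[[[0.004,-0.0005,0,0,0,0,0],[0.004,-0.0005,0,0,0,0,0]]]'
```

```text
clock: 10.95
tcp_pos: [0.5593, 0.0283, 0.149]
orientation: [-0.206, -3.134, 0.0]
contact_force: [-4.4, -0.9, 2.1]
grip_width: -0.0001
```

```bash
python3 -m handwheel '[[[0.003,-0.0004,0,0,0,0,0],[0,0,0,0,0,0,0]]]'; python3 look.py l7
```

```text
clock: 11.12
tcp_pos: [0.563, 0.0278, 0.149]
orientation: [0.206, 3.134, -0.0]
contact_force: [-0.8, 0.3, -0.6]
grip_width: 0.0
11.1167 [0.563  0.0278 0.149 ] [-0.8   0.32 -0.64]
```

View pics/l7.png

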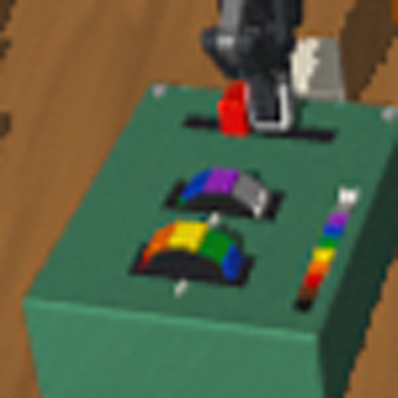

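```bash
python3 -m handwheel '[[[0.003,-0.0004,0,0,0,0,0],[0,0,0,0,0,0,0]]]'
```

```text
clock: 11.33
tcp_pos: [0.5655, 0.0278, 0.149]
orientation: [0.205, 3.135, -0.0]
contact_force: [-1.7, 0.0, -0.1]
grip_width: 0.0002
```

```bash
python3 -m handwheel '[[[0.002,-0.0003,0,0,0,0,0],[0,0,0,0,0,0,0]]]'
```

```text
clock: 11.5
tcp_pos: [0.5673, 0.0275, 0.149]
orientation: [-0.205, -3.135, 0.0]
contact_force: [-3.5, -1.1, 1.5]
grip_width: 0.0
```

```bash
python3 -m handwheel '[[[0.002,-0.0003,0,0,0,0,0],[0,0,0,0,0,0,0]]]';python3 look.py l8
```

```text
clock: 11.67
tcp_pos: [0.5677, 0.0274, 0.1488]
orientation: [-0.205, -3.131, 0.0]
contact_force: [-7.7, -0.1, 5.1]
grip_width: -0.0001
11.6667 [0.5677 0.0274 0.1488] [-7.68 -0.11  5.07]
```

View pics/l8.png

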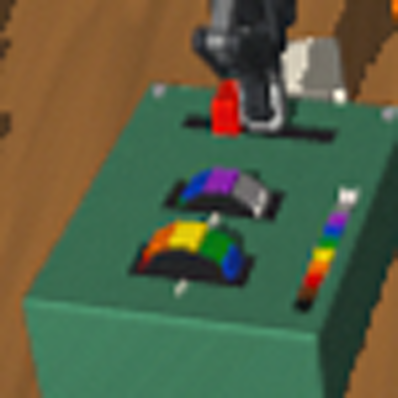

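The force is rising (7.7 N) after about 30 mm of travel, so this should be the rubber stop. I'll seat it a bit more firmly, staying under 25 N.

```bash
python3 -m handwheel '[[[0.0015,-0.0002,0,0,0,0,0],[0,0,0,0,0,0,0]]]'
```

```text
clock: 11.88
tcp_pos: [0.5679, 0.0273, 0.1486]
orientation: [-0.204, -3.128, 0.0]
contact_force: [-11.2, 0.1, 9.4]
grip_width: -0.0003
```

```bash
python3 -m handwheel '[[[0.001,-0.0001,0,0,0,0,0],[0,0,0,0,0,0,0],[0,0,0,0,0,0,0]]]'
```

```text
clock: 12.13
tcp_pos: [0.5681, 0.0273, 0.1485]
orientation: [-0.204, -3.126, 0.0]
contact_force: [-14.9, 1.1, 11.2]
grip_width: -0.0002
```

The stop is firm at 14.9 N (18.6 N total) with no more travel. I back off, lift and move clear for the check.

```bash
python3 -m handwheel '[[[-0.006,0.0008,0,0,0,0,0],[-0.01,0.0013,0,0,0,0,0],[-0.01,0.0013,0,0,0,0,0],[0,0,0.02,0,0,0,0],[0,0,0.035,0,0,0,0],[0,0,0.038,0,0,0,0],[0,0,0.038,0,0,0,0],[0,0,0.03,0,0,0,0],[0,0.03,0,0,0,0,0],[0,0.035,0,0,0,0,0]]]'; python3 -m handwheel '[[[-0.01,0.036,0,0,0,0,0],[-0.01,0.036,0,0,0,0,0],[-0.01,0.036,0,0,0,0,0],[-0.01,0.036,0,0,0,0,0],[-0.01,0.036,0,0,0,0,0],[-0.01,0.036,0,0,0,0,0],[-0.01,0.036,0,0,0,0,0],[-0.01,0.036,0,0,0,0,0],[0,0,0,0,0,0,0],[0,0,0,0,0,0,0]]]'
python3 - <<'E'
from h import *
q=np.array([.5795,.0865,-.13]); c,s_=np.cos(q[2]),np.sin(q[2]); I=[]
for n,(a,b,e,f) in {"top":(265,125,340,200),"side":(235,190,310,265)}.items():
    p,z=r.grab_frame(n); cv2.imwrite(f"pics/{n}9.png",p[:,:,::-1])
    I.append(cv2.resize(p[b:f,a:e,::-1],None,fx=5.3,fy=5.3,interpolation=cv2.INTER_CUBIC))
    for nm,pp,zz in(("before",cv2.imread(f"pics/{n}0.png"),np.load(f"pics/{n}0d.npy")),("after",p[:,:,::-1],z)):
        v,u=np.mgrid[0:400,0:640]; d=world(n,np.c_[u.ravel(),v.ravel()].astype(float),zz.ravel())-[q[0],q[1],0]
        L=np.c_[c*d[:,0]+s_*d[:,1],-s_*d[:,0]+c*d[:,1],d[:,2]]; i=pp.reshape(-1,3).astype(int)
        red=(i[:,2]>140)&(i[:,1]<70)&(i[:,0]<70)&(abs(L[:,0])<.06)&(abs(L[:,1]+.06)<.02)&(L[:,2]>.085)&(L[:,2]<.105)
        print(n,nm,red.sum(),np.round(L[red].mean(0),4),np.round(np.c_[u.ravel(),v.ravel()][red].mean(0),1))
cv2.imwrite("pics/l9.png",np.hstack(I))
for k in (0,.015,.03):
  x=-.015+k; P=[q[0]+c*x+s_*.06,q[1]+s_*x-c*.06,.082]; print(k,proj("top",P),proj("side",P))
E
```

```text
clock: 12.97
tcp_pos: [0.5469, 0.0933, 0.3131]
orientation: [0.215, 3.128, 0.002]
contact_force: [0.9, 1.4, -0.5]
grip_width: -0.0001
clock: 13.8
tcp_pos: [0.4638, 0.3861, 0.3098]
orientation: [-0.197, -3.135, -0.002]
contact_force: [0.5, -1.5, 0.3]
grip_width: 0.0005
top before 7 [-0.0188 -0.0611  0.0922] [324.7 169.6]
top after 7 [ 0.0116 -0.0629  0.0918] [326.7 159.6]
side before 28 [-0.0161 -0.0526  0.0912] [287.4 209.5]
side after 34 [ 0.0133 -0.0542  0.0918] [277.5 208.1]
0 [[324.61116051 169.09093857]] [[287.98553706 210.58070071]]
0.015 [[325.29481636 164.13046677]] [[282.88752545 210.12323577]]
0.03 [[325.97601999 159.18928514]] [[277.81422928 209.66786749]]
```

View pics/l9.png

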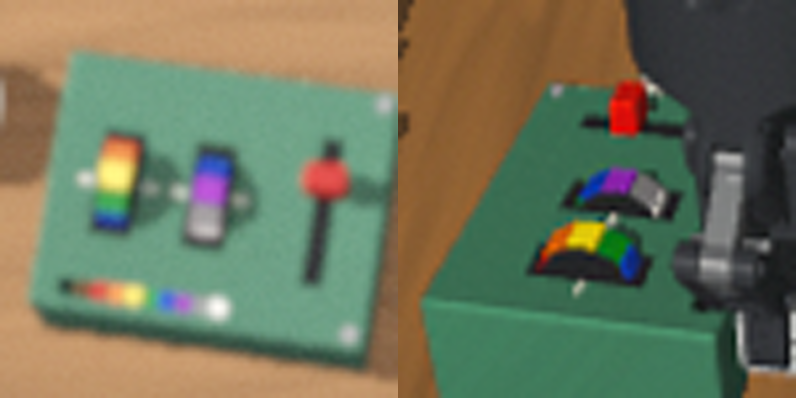

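View pics/top9.png

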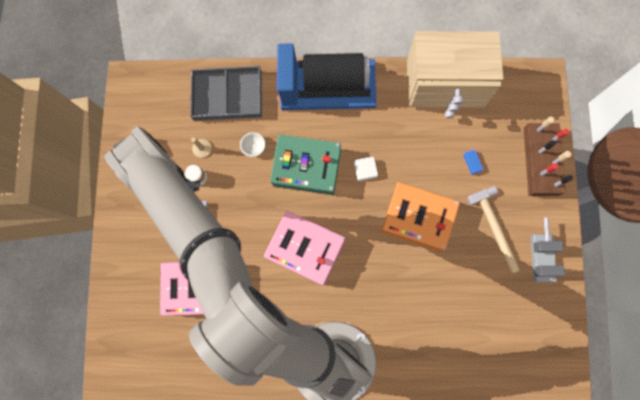

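The top crop shows yellow (118,178) and violet (210,190) between their pointers. The cap moved 30.4 mm by the top camera and 29.4 mm by the side camera. The bystanders that show are where they were, and the arm touches nothing.

```bash
python3 -c "
from bench import r
print(r.get_obs()['qvel'].round(3) if hasattr(r.get_obs()['qvel'],'round') else r.get_obs()['qvel']); print(r.hand_in())"
```

```text
[ 0.021 -0.006  0.016  0.005 -0.     0.005 -0.001]
the job is handed in; nothing more can be done
None
```

The green timer is set to 47, the run slide is pushed home, and I handed the job in at about 14 s of the 48 s allowed.

- **Tens wheel:** I rolled it 2→3→4 in two strokes away from the robot. The last pictures from both cameras show yellow between the pointers.
- **Ones wheel:** I rolled it 0→9→8→7 in three strokes towards the robot. The last pictures show violet between the pointers.
- **Wheel force:** the highest reading on a wheel was about 7.3 N against the 20 N limit.
- **Run slide:** I pushed it until it stopped moving, with at most 14.9 N along the slide (18.6 N in total) against the 25 N limit. The measured travel is 30.4 mm (top camera) and 29.4 mm (side camera), which matches the 30 mm stroke within the measuring error.
- **Other things on the bench:** I touched nothing else. In the last top picture everything visible is where it started. The arm hid the steel block and part of the left pink look-alike, so those were not checked there.

Forces were only read at the end of each move, so a brief peak in between would not show. The camera fits for the timer's yaw differed by about 0.03 rad (-0.11 to -0.14). I used -0.13, and both the dragging and the push went as expected with it.

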